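Turn the row of boot-wax jars round into the caddy

ROBOT

A 6-joint arm with a two-finger parallel gripper is mounted at the origin on the work surface. World frame = base frame: x ahead of the robot, y to its left, z up, the work surface at z = 0. Lengths are in m, angles in degrees, forces in N, time in s.
With the tool pointing down it reaches from about 0.4 to 0.825 m from the base axis. Payload 7 kg.
Tool frame: the origin (TCP) lies on the front face of the gripper's body, between the roots of the fingers; the fingertips stand 66 mm ahead of it and the grasp point (between the pads) lies 47 mm ahead of it (nose_length is the distance from the TCP to the fingertips, in m); y points along the fingers, z is the direction in which the jaws open and shut, and the axes are right-handed (so a half turn about y gives the same grasp; the last joint's range is limited). The gripper opens to 88 mm and grips with 3 to 60 N. Pads are 19 mm wide; open, the fingers measure 130 mm over their backs; the gripper's body (78 mm by 193 mm) begins 47 mm behind the grasp point.
Start: joints at [81.48, 20.546, 0.682, 0, -70.136, -16.507], TCP at [0.286, 0.612, 0.292] pointing down, gripper open.
Joint ranges: [-176.03, 176.03], [-82.01, 121.73], [-58.28, 71.71], [-173.87, 95.51], [-174.79, -0.11], [-173.66, 173.66]. Speed limits (degrees/s): [136.94, 136.94, 172.46, 180, 180, 180].

INTERFACE

Orientations are given as [roll, pitch, yaw] about the fixed x, y, z axes, in that order (R = Rz(yaw) Ry(pitch) Rx(roll)).
In Python, from plant import get_state, capture, close_job, nose_length gives the robot as it stands.
- The arm moves only by the tool apply_moves, never from a script. Its argument "rows" is a list of rows, each a list of 2 entries, a list of its own where there are three numbers: the shift along the tool's x, y, z in m, then the turn about the tool's y in degrees. In form: [[[tx, ty, tz], yaw], ...]. A call has 1 to 20 rows; each row is the pose to reach, as a shift and turn from the pose commanded when the call began, along the tool's axes at that moment; what a row does not reach only later rows make up. A row lasts 1/8 s, in which the tool goes at most 62.5 mm and 10.7 degrees, less where a joint would pass 70% of its speed; a pose out of reach is approached as far as the arm can. A call with a gripper value outside its range is refused whole. "gripper" is the opening, from 0 (shut) to 1 (fully open), set as the call begins (left out, the last holds). The fingers move at their own pace and stop on an object; "grip_force" is the grip in N (left out, the last holds). Time passes only in rows, so rows that repeat a pose let the fingers close. It gives the time, the measured TCP pose, the force and the opening at its end, in the units of the state.
- get_state(): the state, without advancing time (a new reading comes with each control period).
- capture(name): name is "scene" or "top" or "wrist"; returns a dict with "pixels" (384x512x3 uint8, blue, green, red), "z_map" (384x512 float32, m along the optical axis (not along the pixel's ray), 0 where there is no reading), "intrinsics" (3x3 intrinsics, pixels), "D" ([k1, k2, p1, p2, k3] as OpenCV has them; the pictures are not rectified), "rvec" (rotation vector, rad) and "tvec" (3), from world to camera coordinates, as OpenCV has them; the wrist camera has in their place "mount" (4x4, takes a point from camera to tool coordinates, whose origin is the TCP and whose axes are the tool frame's). Camera axes: x right, y down, z forward; pixel columns grow to the right and rows downward; lengths in m; the calibration is good to about 2 mm. A picture is of the moment at which its call begins: read the wrist's pose just before it.
- close_job(): hands the job in, once; it reports no verdict.
The state is a dict: "time_s": time; "joints": joint angles; "qd": joint speeds; "joint_torque": joint torques, N m; "tcp_pos": TCP position; "eef_rot": TCP orientation; "contact_force": force on the tool from outside, world axes, zero at the start; "moment": the same for the moment, N m; "gripper_width": finger opening in m.
Only numpy, scipy, OpenCV 4.12 (cv2) and the standard library are available. Lean on these libraries where they do the work, as an engineer would, in place of code of your own. Each camera call takes 0.05 s, during which the arm holds its last target.

TASK

Move the four boot-wax jars from the grey drip rack into the wooden caddy, one to each compartment, in the reverse order: the jar that stood at the left end of the drip rack goes to the right end of the caddy, and so on along the row. Leave all four standing upright on the caddy's floor, never tipping one over, and leave the white bowl where it is.

Things in the scene. Friction and masses are not known exactly. Their poses are not given: they have to be found in the camera images.
- jar_red: loose jar of boot wax, white with red screw cap and red band: 44 mm diameter up to 74 mm height, then a shoulder; cap 39 mm diameter, top at 95 mm; 0.1 to 0.21 kg. The cap is tight. Origin at the centre of its underside, z up its axis; yaw has no meaning. It starts upright at the centre of the liner of its colour.
- liner_red: fixed red square, 64 x 64 x 4 mm, in one compartment of the fixed grey drip rack; it stays and shows where the red jar began. Origin: centre of underside, z up, y along the row, to the left seen from the robot, turned up to 0.15 rad. Liners lie 74 mm apart in a row, colours in any order. Rack: 80 mm deep (x), 6 mm walls and dividers to 24 mm above this origin, ends 26 mm.
- jar_yellow: loose jar of boot wax, white with yellow screw cap and yellow band: 44 mm diameter up to 74 mm height, then a shoulder; cap 39 mm diameter, top at 95 mm; 0.1 to 0.21 kg. The cap is tight. Origin at the centre of its underside, z up its axis; yaw has no meaning. It starts upright at the centre of the liner of its colour.
- liner_yellow: fixed yellow square, 64 x 64 x 4 mm, in one compartment of the fixed grey drip rack; it stays and shows where the yellow jar began. Origin: centre of underside, z up, y along the row, to the left seen from the robot, turned up to 0.15 rad. Liners lie 74 mm apart in a row, colours in any order. Rack: 80 mm deep (x), 6 mm walls and dividers to 24 mm above this origin, ends 26 mm.
- jar_blue: loose jar of boot wax, white with blue screw cap and blue band: 44 mm diameter up to 74 mm height, then a shoulder; cap 39 mm diameter, top at 95 mm; 0.1 to 0.21 kg. The cap is tight. Origin at the centre of its underside, z up its axis; yaw has no meaning. It starts upright at the centre of the liner of its colour.
- liner_blue: fixed blue square, 64 x 64 x 4 mm, in one compartment of the fixed grey drip rack; it stays and shows where the blue jar began. Origin: centre of underside, z up, y along the row, to the left seen from the robot, turned up to 0.15 rad. Liners lie 74 mm apart in a row, colours in any order. Rack: 80 mm deep (x), 6 mm walls and dividers to 24 mm above this origin, ends 26 mm.
- jar_green: loose jar of boot wax, white with green screw cap and green band: 44 mm diameter up to 74 mm height, then a shoulder; cap 39 mm diameter, top at 95 mm; 0.1 to 0.21 kg. The cap is tight. Origin at the centre of its underside, z up its axis; yaw has no meaning. It starts upright at the centre of the liner of its colour.
- liner_green: fixed green square, 64 x 64 x 4 mm, in one compartment of the fixed grey drip rack; it stays and shows where the green jar began. Origin: centre of underside, z up, y along the row, to the left seen from the robot, turned up to 0.15 rad. Liners lie 74 mm apart in a row, colours in any order. Rack: 80 mm deep (x), 6 mm walls and dividers to 24 mm above this origin, ends 26 mm.
- caddy: fixed pale wood caddy, dark ends, 80 x 306 mm, nearer or farther than the drip rack. Origin: centre of underside, z up, y along the row, to the left seen from the robot, turned up to 0.15 rad. 4 compartments at x 0, y +111, +37, -37, -111 mm, 68 x 68 mm inside, floor at z 6 mm, 6 mm walls to z 30, ends to 45. A loose pole grip, 26 mm high, lies on the mat between the racks.
- bowl: white ceramic bowl, 130 mm across, 55 mm high, loose, about 0.35 kg, standing to the left or the right of the racks. Origin at the centre of its underside, z up. It is not needed and must not be moved.

How it is judged (in metres and radians):
At the end, for the whole second after the job is handed in: Jars upright (under 0.1 rad), at rest on the caddy's floor (6 mm), one per compartment, within 16 mm of its centre in x and y, colours in reverse of the liners' order along the row; bowl within 30 mm of its start (x of jar_red in the frame of caddy between -0.016 and 0.016 m and z of jar_red in the frame of caddy between 0.002 and 0.012 m and (y of jar_red in the frame of caddy between 0.095 and 0.127 m or y of jar_red in the frame of caddy between 0.021 and 0.053 m or y of jar_red in the frame of caddy between -0.053 and -0.021 m or y of jar_red in the frame of caddy between -0.127 and -0.095 m) and angle between each of jar_red, jar_yellow, jar_blue, jar_green's own z axis and vertical below 0.1 rad and linear speed of each of jar_red, jar_yellow, jar_blue, jar_green below 0.02 m/s and angular speed of each of jar_red, jar_yellow, jar_blue, jar_green below 0.2 rad/s and x of jar_yellow in the frame of caddy between -0.016 and 0.016 m and z of jar_yellow in the frame of caddy between 0.002 and 0.012 m and (y of jar_yellow in the frame of caddy between 0.095 and 0.127 m or y of jar_yellow in the frame of caddy between 0.021 and 0.053 m or y of jar_yellow in the frame of caddy between -0.053 and -0.021 m or y of jar_yellow in the frame of caddy between -0.127 and -0.095 m) and x of jar_blue in the frame of caddy between -0.016 and 0.016 m and z of jar_blue in the frame of caddy between 0.002 and 0.012 m and (y of jar_blue in the frame of caddy between 0.095 and 0.127 m or y of jar_blue in the frame of caddy between 0.021 and 0.053 m or y of jar_blue in the frame of caddy between -0.053 and -0.021 m or y of jar_blue in the frame of caddy between -0.127 and -0.095 m) and x of jar_green in the frame of caddy between -0.016 and 0.016 m and z of jar_green in the frame of caddy between 0.002 and 0.012 m and (y of jar_green in the frame of caddy between 0.095 and 0.127 m or y of jar_green in the frame of caddy between 0.021 and 0.053 m or y of jar_green in the frame of caddy between -0.053 and -0.021 m or y of jar_green in the frame of caddy between -0.127 and -0.095 m) and ((y of liner_yellow in the frame of liner_red above 0.02 m and y of jar_yellow in the frame of caddy below -0.074 m and y of jar_red in the frame of caddy above -0.074 m) or (y of liner_yellow in the frame of liner_red above 0.02 m and y of jar_yellow in the frame of caddy below 0 m and y of jar_red in the frame of caddy above 0 m) or (y of liner_yellow in the frame of liner_red above 0.02 m and y of jar_yellow in the frame of caddy below 0.074 m and y of jar_red in the frame of caddy above 0.074 m) or (y of liner_yellow in the frame of liner_red below -0.02 m and y of jar_yellow in the frame of caddy above -0.074 m and y of jar_red in the frame of caddy below -0.074 m) or (y of liner_yellow in the frame of liner_red below -0.02 m and y of jar_yellow in the frame of caddy above 0 m and y of jar_red in the frame of caddy below 0 m) or (y of liner_yellow in the frame of liner_red below -0.02 m and y of jar_yellow in the frame of caddy above 0.074 m and y of jar_red in the frame of caddy below 0.074 m)) and ((y of liner_blue in the frame of liner_red above 0.02 m and y of jar_blue in the frame of caddy below -0.074 m and y of jar_red in the frame of caddy above -0.074 m) or (y of liner_blue in the frame of liner_red above 0.02 m and y of jar_blue in the frame of caddy below 0 m and y of jar_red in the frame of caddy above 0 m) or (y of liner_blue in the frame of liner_red above 0.02 m and y of jar_blue in the frame of caddy below 0.074 m and y of jar_red in the frame of caddy above 0.074 m) or (y of liner_blue in the frame of liner_red below -0.02 m and y of jar_blue in the frame of caddy above -0.074 m and y of jar_red in the frame of caddy below -0.074 m) or (y of liner_blue in the frame of liner_red below -0.02 m and y of jar_blue in the frame of caddy above 0 m and y of jar_red in the frame of caddy below 0 m) or (y of liner_blue in the frame of liner_red below -0.02 m and y of jar_blue in the frame of caddy above 0.074 m and y of jar_red in the frame of caddy below 0.074 m)) and ((y of liner_blue in the frame of liner_yellow above 0.02 m and y of jar_blue in the frame of caddy below -0.074 m and y of jar_yellow in the frame of caddy above -0.074 m) or (y of liner_blue in the frame of liner_yellow above 0.02 m and y of jar_blue in the frame of caddy below 0 m and y of jar_yellow in the frame of caddy above 0 m) or (y of liner_blue in the frame of liner_yellow above 0.02 m and y of jar_blue in the frame of caddy below 0.074 m and y of jar_yellow in the frame of caddy above 0.074 m) or (y of liner_blue in the frame of liner_yellow below -0.02 m and y of jar_blue in the frame of caddy above -0.074 m and y of jar_yellow in the frame of caddy below -0.074 m) or (y of liner_blue in the frame of liner_yellow below -0.02 m and y of jar_blue in the frame of caddy above 0 m and y of jar_yellow in the frame of caddy below 0 m) or (y of liner_blue in the frame of liner_yellow below -0.02 m and y of jar_blue in the frame of caddy above 0.074 m and y of jar_yellow in the frame of caddy below 0.074 m)) and ((y of liner_green in the frame of liner_red above 0.02 m and y of jar_green in the frame of caddy below -0.074 m and y of jar_red in the frame of caddy above -0.074 m) or (y of liner_green in the frame of liner_red above 0.02 m and y of jar_green in the frame of caddy below 0 m and y of jar_red in the frame of caddy above 0 m) or (y of liner_green in the frame of liner_red above 0.02 m and y of jar_green in the frame of caddy below 0.074 m and y of jar_red in the frame of caddy above 0.074 m) or (y of liner_green in the frame of liner_red below -0.02 m and y of jar_green in the frame of caddy above -0.074 m and y of jar_red in the frame of caddy below -0.074 m) or (y of liner_green in the frame of liner_red below -0.02 m and y of jar_green in the frame of caddy above 0 m and y of jar_red in the frame of caddy below 0 m) or (y of liner_green in the frame of liner_red below -0.02 m and y of jar_green in the frame of caddy above 0.074 m and y of jar_red in the frame of caddy below 0.074 m)) and ((y of liner_green in the frame of liner_yellow above 0.02 m and y of jar_green in the frame of caddy below -0.074 m and y of jar_yellow in the frame of caddy above -0.074 m) or (y of liner_green in the frame of liner_yellow above 0.02 m and y of jar_green in the frame of caddy below 0 m and y of jar_yellow in the frame of caddy above 0 m) or (y of liner_green in the frame of liner_yellow above 0.02 m and y of jar_green in the frame of caddy below 0.074 m and y of jar_yellow in the frame of caddy above 0.074 m) or (y of liner_green in the frame of liner_yellow below -0.02 m and y of jar_green in the frame of caddy above -0.074 m and y of jar_yellow in the frame of caddy below -0.074 m) or (y of liner_green in the frame of liner_yellow below -0.02 m and y of jar_green in the frame of caddy above 0 m and y of jar_yellow in the frame of caddy below 0 m) or (y of liner_green in the frame of liner_yellow below -0.02 m and y of jar_green in the frame of caddy above 0.074 m and y of jar_yellow in the frame of caddy below 0.074 m)) and ((y of liner_green in the frame of liner_blue above 0.02 m and y of jar_green in the frame of caddy below -0.074 m and y of jar_blue in the frame of caddy above -0.074 m) or (y of liner_green in the frame of liner_blue above 0.02 m and y of jar_green in the frame of caddy below 0 m and y of jar_blue in the frame of caddy above 0 m) or (y of liner_green in the frame of liner_blue above 0.02 m and y of jar_green in the frame of caddy below 0.074 m and y of jar_blue in the frame of caddy above 0.074 m) or (y of liner_green in the frame of liner_blue below -0.02 m and y of jar_green in the frame of caddy above -0.074 m and y of jar_blue in the frame of caddy below -0.074 m) or (y of liner_green in the frame of liner_blue below -0.02 m and y of jar_green in the frame of caddy above 0 m and y of jar_blue in the frame of caddy below 0 m) or (y of liner_green in the frame of liner_blue below -0.02 m and y of jar_green in the frame of caddy above 0.074 m and y of jar_blue in the frame of caddy below 0.074 m)) and distance of bowl from where it was at the start of the episode below 0.03 m); the robot touches nothing.
It fails at once if a jar is tipped over (more than 0.8 rad) (angle between any of jar_red, jar_yellow, jar_blue, jar_green's own z axis and vertical above 0.8 rad).
It fails at once if the bowl is moved by more than 30 mm (distance of bowl from where it was at the start of the episode above 0.03 m).
It also fails if it takes over 128 s, if anything falls off the work surface, if the arm or the gripper's body presses on something with over 40 N, if the wrist force passes 120 N, or if a joint passes its speed limit or range.

## Working session

There is one attempt and no reset: what is moved stays moved. The work goes in short steps, Python scripts to look and compute and a tool call to move; the robot and the scene stay as the last step left them, time stands still between calls to the robot, and variables do not carry over. Pictures are saved under pics/ and viewed, and the job is handed in when it is done.

Besides the shell and the picture viewer there is one more tool, called after "Call:" as name(argument=value, ...) on one line, values as JSON. apply_moves: Moves the arm, as the interface text tells. Its arguments: {"type":"object","properties":{"rows":{"type":"array"},"gripper":{"type":"number"},"grip_force":{"type":"number"}},"required":["rows"]}

```bash
mkdir -p pics; ls
python3 - <<'E'
from plant import *
import cv2
print(get_state()); print(nose_length() if callable(nose_length) else nose_length)
for n in("top","scene"):
    c=capture(n); cv2.imwrite(f"pics/{n}0.png",c["pixels"]); print(c["rvec"],c["tvec"],c["intrinsics"],c["D"])
E
```

```text
pics
{'time_s': 0.0, 'joints': array([ 8.14804684e+01,  2.05919216e+01,  6.35243152e-01, -2.08875606e-02,
       -7.01370953e+01, -1.65068546e+01]), 'qd': array([-0.17105467, -0.03863999, -0.06756154, -0.05921736,  0.05302539,
       -0.01540674]), 'joint_torque': array([-3.23967433e-04, -5.82719386e+01,  2.93048698e+01,  6.99651048e+00,
        6.95231327e-03, -1.63349623e-04]), 'tcp_pos': array([0.28540096, 0.61127862, 0.29122587]), 'eef_rot': array([-8.99045116e+01,  7.82014219e-03,  1.54966507e+02]), 'contact_force': array([-0.65310905,  0.18205936,  0.89801594]), 'moment': array([ 0.03696344,  0.02355618, -0.06856199]), 'gripper_width': 0.08764654223643363}
0.0656
[ 2.0945813  -2.13354972  0.18652176] [0.02749053 0.54949198 0.89026808] [[403.74420211   0.         247.92987795]
 [  0.         403.74420211 189.23784985]
 [  0.           0.           1.        ]] [0.04996557 0.         0.         0.         0.        ]
[ 2.28307526  1.06156317 -0.36420813] [-0.37672194 -0.31204787  1.55253862] [[494.80533527   0.         260.24497319]
 [  0.         494.80533527 193.57491699]
 [  0.           0.           1.        ]] [-0.15059534  0.          0.          0.          0.        ]
```

View pics/top0.png

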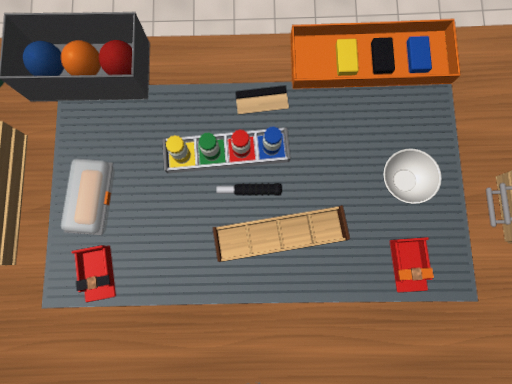

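View pics/scene0.png

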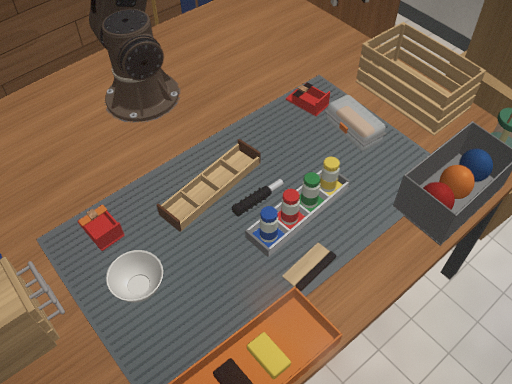

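Top view: the rack, left to right, is yellow (176,145), green (208,142), red (240,140), blue (272,136). The caddy is at about (281,233), nearer the robot, and the bowl at (412,177) is on the right. The loose pole grip lies between the racks at (250,189).

```bash
cat > h.py <<'E'
import numpy as np, cv2
from plant import *
def cloud(n):
    c=capture(n); z=c["z_map"].astype(float); h,w=z.shape
    uv=np.stack(np.meshgrid(np.arange(w),np.arange(h)),-1).reshape(-1,1,2).astype(np.float64)
    p=cv2.undistortPoints(uv,c["intrinsics"],c["D"]).reshape(h,w,2)
    P=np.dstack([p[...,0]*z,p[...,1]*z,z])
    R=cv2.Rodrigues(c["rvec"])[0]; W=(P-c["tvec"].reshape(3))@R
    W[z==0]=np.nan
    return c,W
def masks(bgr):
    hsv=cv2.cvtColor(bgr,cv2.COLOR_BGR2HSV); H,S,V=cv2.split(hsv); s=(S>130)&(V>60)
    return dict(red=s&((H<8)|(H>172)),yellow=s&(H>22)&(H<33),green=s&(H>50)&(H<80),blue=s&(H>105)&(H<125))
E
python3 - <<'E'
from h import *
for n in("top","scene"):
    c,W=cloud(n); X,Y,Z=np.moveaxis(W,2,0)
    print(n,"table z",np.nanmedian(Z))
    for k,m in masks(c["pixels"]).items():
        q=W[m&(Z>.085)&(Z<.125)&(X>.3)&(X<.85)&(abs(Y)<.35)]
        if len(q)==0: print(k,"none");continue
        t=q[q[:,2]>np.percentile(q[:,2],80)-.004]
        (cc),(wh),a=cv2.minAreaRect((t[:,:2]*1000).astype(np.float32))
        e=cv2.minEnclosingCircle((t[:,:2]*1000).astype(np.float32))
        print(k,len(t),t.mean(0).round(4),np.round(e[0],1),round(e[1],1),"rect",np.round(cc,1),np.round(wh,1))
        f=W[m&(Z<.02)&(Z>-.01)&(X>.3)&(X<.85)&(abs(Y)<.35)]
        if len(f)>5:print("  liner",len(f),f.mean(0).round(4),f.min(0).round(3),f.max(0).round(3))
    if n=="top":
        np.save("W.npy",W)
        for (u,v) in [(217,232),(345,209),(349,236),(219,258),(412,177),(185,165),(250,190),(272,188),(225,188)]:
            print(u,v,W[v,u].round(4))
        print("maxz",np.nanmax(Z))
im=cv2.imread("pics/top0.png")[110:270,150:360]
cv2.imwrite("pics/crop.png",cv2.resize(im,None,fx=3.8,fy=3.7,interpolation=cv2.INTER_CUBIC))
E
```

```text
top table z 0.004534364253296338
red 217 [0.6566 0.0333 0.1105] [657.4  33.4] 20.0 rect [657.1  33.5] [37.9 37.1]
  liner 845 [ 0.4428 -0.1074  0.0138] [ 0.31  -0.35   0.001] [0.714 0.35  0.02 ]
yellow 218 [0.6455 0.1804 0.1103] [645.5 180.3] 19.6 rect [645.8 180.9] [37.7 36.3]
  liner 243 [0.6473 0.1642 0.0152] [ 0.619 -0.243 -0.   ] [0.85  0.217 0.02 ]
green 205 [0.6513 0.1067 0.1104] [651.3 106.5] 19.4 rect [651.7 107.1] [36.4 36.8]
  liner 191 [0.6456 0.099  0.0153] [0.624 0.075 0.011] [0.684 0.135 0.02 ]
blue 210 [ 0.6615 -0.0404  0.1102] [662.6 -39.5] 20.0 rect [662.  -40.7] [33.9 38.7]
  liner 214 [ 0.6568 -0.0388  0.0152] [ 0.635 -0.072  0.005] [ 0.718 -0.009  0.02 ]
217 232 [0.455  0.0935 0.0137]
345 209 [ 0.5055 -0.2153  0.0071]
349 236 [ 0.4376 -0.2106  0.0501]
219 258 [0.393  0.0856 0.051 ]
412 177 [ 0.5802 -0.3794  0.0111]
185 165 [0.6213 0.1719 0.0146]
250 190 [0.5526 0.0128 0.029 ]
272 188 [ 0.5563 -0.04    0.0295]
225 188 [0.5594 0.0729 0.0252]
maxz 0.1361782333262001
scene table z 0.0027957712279599017
red 167 [0.6593 0.0308 0.1089] [659.4  31.9] 21.0 rect [658.7  30.6] [36.1 38.2]
  liner 427 [ 0.4389 -0.0927  0.0126] [ 0.311 -0.35   0.003] [0.684 0.35  0.02 ]
yellow 128 [0.6481 0.1782 0.1094] [648.4 178.8] 19.2 rect [648.4 178.2] [36.1 35. ]
  liner 52 [0.6639 0.1928 0.0137] [0.597 0.161 0.004] [0.672 0.274 0.018]
green 38 [0.6525 0.1054 0.1093] [654.  105.1] 18.7 rect [653.9 105.8] [34.6 30.9]
  liner 29 [0.6638 0.1065 0.0146] [0.624 0.086 0.011] [0.678 0.136 0.018]
blue 173 [ 0.6652 -0.0429  0.1092] [665.4 -42.2] 20.2 rect [666.  -43.9] [35.8 37.2]
  liner 116 [ 0.6669 -0.0445  0.0138] [ 0.633 -0.067  0.01 ] [ 0.689 -0.008  0.02 ]
```

View pics/crop.png

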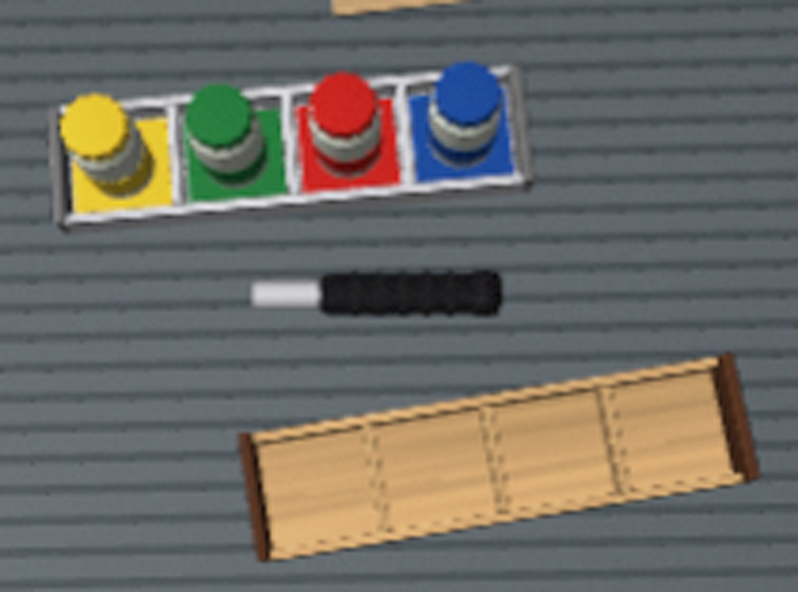

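```bash
cat >> h.py <<'E'
from scipy.optimize import least_squares
def cad_height(q,p):
    # model surface height of caddy at world xy given pose (x,y,yaw)
    c,s=np.cos(p[2]),np.sin(p[2]); d=q-np.array(p[:2]); 
    return d@np.array([c,s]), d@np.array([-s,c])
E
python3 - <<'E'
from h import *
for n in("top","scene"):
    c,W=cloud(n); X,Y,Z=np.moveaxis(W,2,0)
    reg=(X>.36)&(X<.54)&(Y>-.25)&(Y<.13)
    print(n,"mat z",np.nanmedian(Z[reg&(Z<.012)]))
    hsv=cv2.cvtColor(c["pixels"],cv2.COLOR_BGR2HSV)
    m=reg&(hsv[...,0]<28)&(hsv[...,1]>70)
    m=cv2.morphologyEx(m.astype(np.uint8),cv2.MORPH_OPEN,np.ones((2,2)))>0
    # drop far outliers
    k,l,st,_=cv2.connectedComponentsWithStats(m.astype(np.uint8)); m=l==1+np.argmax(st[1:,4])
    q=W[m]; q=q[np.isfinite(q[:,0])]
    fl=q[(q[:,2]>.008)&(q[:,2]<.016)]; print("floor med",np.median(fl[:,2]))
    top=q[q[:,2]>.027]
    r=cv2.minAreaRect((top[:,:2]*1000).astype(np.float32)); print("rect tops",r)
    e=q[q[:,2]>.043]
    for s in (1,-1):
        ee=e[(s*(e[:,1]+.055))>0]; print("end",len(ee),ee.mean(0),ee.min(0),ee.max(0), cv2.minAreaRect((ee[:,:2]*1000).astype(np.float32)))
    w=q[(q[:,2]>.029)&(q[:,2]<.040)]; print("walls",len(w))
    b=W[(X>.45)&(X<.7)&(Y<-.25)&(Y>-.5)&(Z>.05)&(Z<.07)]; print("bowl",cv2.minEnclosingCircle((b[:,:2]*1000).astype(np.float32)))
    # separable fit: yaw & offsets on wall-top points using nearest wall centreline
    print("other tall:",np.nanmax(Z[(X>.65)&(X<.8)&(Y<.3)&(Y>-.25)&((X>.70))]))
E
```

```text
top mat z 0.006042151022892331
floor med 0.01128370897068515
rect tops ((446.5821838378906, -57.02490234375), (78.11457824707031, 304.3057861328125), 8.508362770080566)
end 72 [0.42425755 0.09074169 0.04977672] [0.3863028  0.08340716 0.04306733] [0.4614518  0.09712828 0.05384903] ((423.79620361328125, 90.85023498535156), (75.6994400024414, 4.638943672180176), 9.016639709472656)
end 130 [ 0.46823235 -0.2026008   0.04953312] [ 0.43077907 -0.21117173  0.0434408 ] [ 0.50465941 -0.19418882  0.0546988 ] ((467.7635803222656, -203.2396697998047), (75.1126708984375, 8.741236686706543), 8.4181489944458)
walls 861
bowl ((573.1392211914062, -360.1922607421875), 66.01506042480469)
other tall: 0.1340145976910787
scene mat z 0.0050775855032649956
floor med 0.010773612279756534
rect tops ((451.1189880371094, -56.6195068359375), (80.56651306152344, 308.3319396972656), 8.370335578918457)
end 67 [0.43191046 0.09002715 0.04805443] [0.3911044  0.08212818 0.04302841] [0.46652595 0.10104441 0.05297895] ((429.3345642089844, 89.63176727294922), (76.41986083984375, 9.621892929077148), 10.762763023376465)
end 94 [ 0.47608607 -0.20395548  0.04811997] [ 0.43793006 -0.21256196  0.04300292] [ 0.51097949 -0.19428084  0.0529864 ] ((474.29791259765625, -203.88723754882812), (72.81954956054688, 9.41304874420166), 9.287932395935059)
walls 706
bowl ((573.04931640625, -360.5648498535156), 65.8203125)
other tall: 0.03951808970181575
```

```bash
cat >> h.py <<'E'
JAR=dict(yellow=(.6465,.180),green=(.6525,.106),red=(.658,.0325),blue=(.663,-.041))
CAD=(.448,-.057,8.45)
def slot(y): a=np.radians(CAD[2]); return CAD[0]-y*np.sin(a),CAD[1]+y*np.cos(a)
def go(x,y,z,yaw):
    s=get_state(); p=s["tcp_pos"]; w=s["eef_rot"]; 
    from scipy.spatial.transform import Rotation as R
    r=R.from_euler("xyz",w,degrees=True)
    print("t",round(s["time_s"],2),"pos",p.round(4),"rot",w.round(2),"F",s["contact_force"].round(1),"grip",round(s["gripper_width"],4))
    print("shift",r.inv().apply(np.array([x,y,z])-p).round(4),"turn",round(w[2]-yaw,2))
E
python3 - <<'E'
from h import *
c,W=cloud("top"); X,Y,Z=np.moveaxis(W,2,0)
print(W[(X>.7)&(X<.8)&(Y<.3)&(Y>-.25)&(Z>.05)][:20].round(3))
for y in(.111,.037,-.037,-.111): print(slot(y))
go(.6465,.18,.292,94.3)
E
```

```text
[[0.8   0.286 0.132]
 [0.8   0.28  0.132]
 [0.799 0.277 0.134]
 [0.799 0.299 0.129]
 [0.799 0.296 0.13 ]
 [0.798 0.294 0.13 ]
 [0.799 0.292 0.13 ]
 [0.799 0.287 0.129]
 [0.799 0.285 0.128]
 [0.799 0.283 0.128]
 [0.8   0.281 0.127]
 [0.8   0.279 0.127]
 [0.799 0.276 0.128]
 [0.8   0.275 0.126]
 [0.799 0.272 0.128]
 [0.8   0.299 0.122]
 [0.799 0.293 0.124]
 [0.8   0.292 0.122]
 [0.799 0.286 0.125]
 [0.799 0.285 0.123]]
(np.float64(0.4316889633863108), np.float64(0.052795036702880556))
(np.float64(0.44256298779543696), np.float64(-0.02040165443237315))
(np.float64(0.45343701220456306), np.float64(-0.09359834556762686))
(np.float64(0.4643110366136892), np.float64(-0.16679503670288057))
t 0.35 pos [0.2855 0.6115 0.2919] rot [-89.98   0.   154.97] F [ 0.3  0.2 -0. ] grip 0.0874
shift [-5.096e-01  1.000e-04  2.383e-01] turn 60.67
```

Call:
apply_moves(rows=[[[-0.02, 0, 0.01], 3], [[-0.06, 0, 0.03], 8], [[-0.1, 0, 0.05], 13], [[-0.14, 0, 0.07], 18], [[-0.18, 0, 0.09], 23], [[-0.22, 0, 0.11], 28], [[-0.26, 0, 0.125], 33], [[-0.3, 0, 0.14], 38], [[-0.34, 0, 0.16], 43], [[-0.38, 0, 0.18], 48], [[-0.42, 0, 0.2], 53], [[-0.46, 0, 0.22], 57], [[-0.49, 0, 0.232], 60], [[-0.509, 0, 0.239], 60.7], [[-0.509, 0, 0.239], 60.7], [[-0.509, 0, 0.239], 60.7], [[-0.509, 0, 0.239], 60.7]], gripper=1, grip_force=20)

```text
time_s: 2.48
tcp_pos: [0.6451, 0.1805, 0.2924]
eef_rot: [-90.0, -0.0, 94.4]
contact_force: [0.2, 0.2, -0.1]
gripper_width: 0.0874
```

Run:
```python
from h import *
go(.6465,.18,.119,94.3)
print(get_state()["joints"].round(1))
c=capture("wrist"); cv2.imwrite("pics/w1.png",c["pixels"]); print(c["mount"].round(3), c["intrinsics"],c["D"])
s=get_state()
from scipy.spatial.transform import Rotation as R
r=R.from_euler("xyz",s["eef_rot"],degrees=True)
z=c["z_map"].astype(float);h,w=z.shape
uv=np.stack(np.meshgrid(np.arange(w),np.arange(h)),-1).reshape(-1,1,2).astype(np.float64)
p=cv2.undistortPoints(uv,c["intrinsics"],c["D"]).reshape(h,w,2)
P=np.dstack([p*z[...,None],z]).reshape(-1,3); M=c["mount"]
Wd=(r.apply(P@M[:3,:3].T+M[:3,3])+s["tcp_pos"]).reshape(h,w,3); Z=Wd[...,2]
for k,m in masks(c["pixels"]).items():
    q=Wd[m&(Z>.095)&(Z<.125)&(z>0)]
    if len(q)<30: continue
    q=q[q[:,2]>np.percentile(q[:,2],80)-.004]
    e=cv2.minEnclosingCircle((q[:,:2]*1000).astype(np.float32)); print(k,len(q),q.mean(0).round(4),np.round(e[0],1),round(e[1],1))
```

```text
t 2.48 pos [0.6451 0.1805 0.2924] rot [-9.001e+01 -1.000e-02  9.435e+01] F [ 0.2  0.2 -0.1] grip 0.0874
shift [-0.0007  0.1734 -0.0013] turn 0.05
[ 32.3  20.1  -0.   -0.  -69.9 -27.9]
[[-0.001  0.961  0.278 -0.077]
 [ 0.    -0.278  0.961 -0.092]
 [ 1.     0.001 -0.    -0.001]
 [ 0.     0.     0.     1.   ]] [[281.5676328    0.         258.19803929]
 [  0.         281.5676328  191.53028549]
 [  0.           0.           1.        ]] [-0.06252988  0.          0.          0.          0.        ]
red 1587 [0.6597 0.0312 0.1085] [659.8  31.1] 20.3
yellow 1114 [0.6486 0.1772 0.1083] [648.4 178. ] 20.6
green 1293 [0.6542 0.1042 0.1084] [654.1 104.6] 20.1
```

View pics/w1.png

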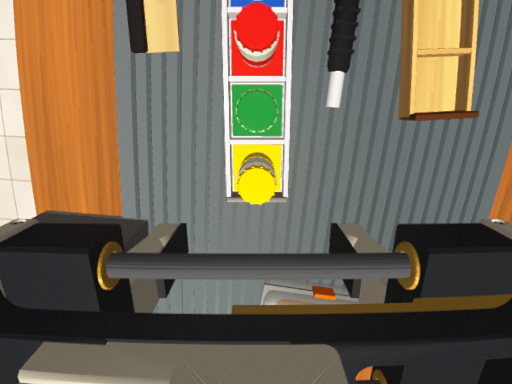

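Call:
apply_moves(rows=[[[-0.0015, 0.02, -0.002], 0], [[-0.0015, 0.05, -0.002], 0], [[-0.0015, 0.08, -0.002], 0], [[-0.0015, 0.11, -0.002], 0], [[-0.0015, 0.135, -0.002], 0], [[-0.0015, 0.155, -0.002], 0], [[-0.0015, 0.168, -0.002], 0], [[-0.0015, 0.174, -0.002], 0], [[-0.0015, 0.174, -0.002], 0], [[-0.0015, 0.174, -0.002], 0], [[-0.0015, 0.174, -0.002], 0]])

```text
time_s: 3.9
tcp_pos: [0.6481, 0.1785, 0.1189]
eef_rot: [-90.1, -0.0, 94.3]
contact_force: [-0.1, 0.1, -0.1]
gripper_width: 0.0871
```

Call:
apply_moves(rows=[[[0, 0, 0], 0], [[0, 0, 0], 0], [[0, 0, 0], 0], [[0, 0, 0], 0], [[0, 0, 0], 0], [[0, 0, 0], 0], [[0, 0, 0], 0], [[0, 0, 0], 0], [[0, 0, 0], 0], [[0, 0, 0], 0]], gripper=0.3, grip_force=20)

```text
time_s: 5.15
tcp_pos: [0.6477, 0.1783, 0.1181]
eef_rot: [-90.0, 0.0, 94.3]
contact_force: [-0.4, -1.1, 0.0]
gripper_width: 0.0434
```

Call:
apply_moves(rows=[[[0, -0.005, 0], 0], [[0, -0.015, 0], 0], [[0, -0.03, 0], 0], [[0, -0.05, 0], 0], [[0, -0.07, 0], 0], [[0, -0.09, 0], 0], [[0, -0.11, 0], 0], [[0, -0.125, 0], 0], [[0, -0.13, 0], 0], [[0, -0.13, 0], 0], [[0, -0.13, 0], 0]])

```text
time_s: 6.52
tcp_pos: [0.6474, 0.1783, 0.2472]
eef_rot: [-89.9, 0.0, 94.3]
contact_force: [-1.2, -0.4, -2.3]
gripper_width: 0.0437
```

Run:
```python
from h import *
go(.465,-.167,.248,98.45)
c=capture("scene"); cv2.imwrite("pics/s2.png",c["pixels"])
```

```text
t 6.53 pos [0.6474 0.1783 0.2472] rot [-8.992e+01  2.000e-02  9.427e+01] F [-1.2 -0.4 -2.3] grip 0.0437
shift [-0.3307 -0.0004  0.2076] turn -4.18
```

View pics/s2.png

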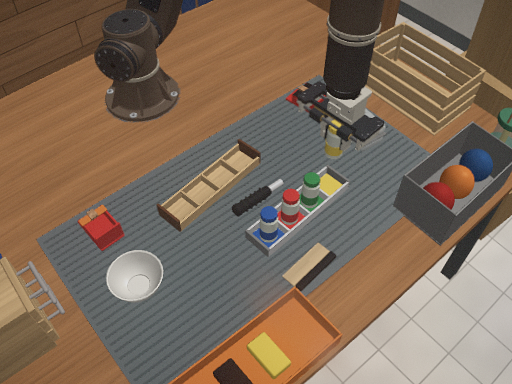

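Call:
apply_moves(rows=[[[-0.005, 0, 0.01], 0], [[-0.015, 0, 0.03], 0], [[-0.03, 0, 0.055], 0], [[-0.045, 0, 0.08], -1], [[-0.06, 0, 0.105], -2], [[-0.075, 0, 0.13], -3], [[-0.09, 0, 0.155], -4], [[-0.1, 0, 0.18], -4.2], [[-0.108, 0, 0.195], -4.2], [[-0.11, 0, 0.2], -4.2], [[-0.11, 0, 0.2], -4.2], [[-0.11, 0, 0.2], -4.2]])

```text
time_s: 8.07
tcp_pos: [0.4572, 0.0542, 0.2481]
eef_rot: [-90.0, 0.0, 98.5]
contact_force: [-0.0, -0.7, -1.3]
gripper_width: 0.0437
```

```bash
cat >> h.py <<'E'
def wcloud():
    from scipy.spatial.transform import Rotation as R
    s=get_state(); c=capture("wrist")
    r=R.from_euler("xyz",s["eef_rot"],degrees=True)
    z=c["z_map"].astype(float);h,w=z.shape
    uv=np.stack(np.meshgrid(np.arange(w),np.arange(h)),-1).reshape(-1,1,2).astype(np.float64)
    p=cv2.undistortPoints(uv,c["intrinsics"],c["D"]).reshape(h,w,2)
    P=np.dstack([p*z[...,None],z]).reshape(-1,3); M=c["mount"]
    W=(r.apply(P@M[:3,:3].T+M[:3,3])+s["tcp_pos"]).reshape(h,w,3); W[z==0]=np.nan
    return c,W
E
python3 - <<'E'
from h import *
c,W=wcloud(); cv2.imwrite("pics/w2.png",c["pixels"]); np.savez("w2.npz",W=W,bgr=c["pixels"])
X,Y,Z=np.moveaxis(W,2,0)
reg=(X>.36)&(X<.54)&(Y>-.25)&(Y<.13)
m=reg&(Z>.0275)&(Z<.056); q=W[m]; r=cv2.minAreaRect((q[:,:2]*1000).astype(np.float32)); print(r)
print("mat",np.nanmedian(Z[reg&(Z<.0085)]),"floor",np.nanmedian(Z[reg&(Z>.0085)&(Z<.016)]))
E
```

```text
((443.03125, -18.897491455078125), (80.37174987792969, 225.40328979492188), 8.716239929199219)
mat 0.0037140272056701007 floor 0.009632377922478702
```

View pics/w2.png

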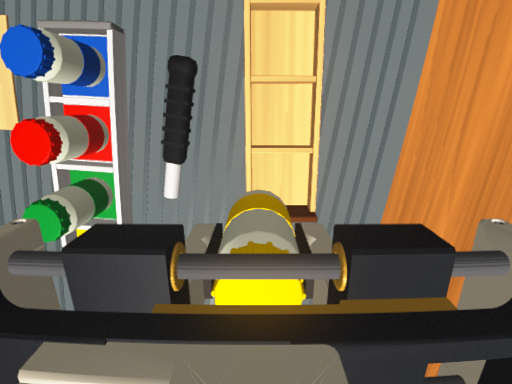

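Call:
apply_moves(rows=[[[-0.01, 0, 0.002], 0], [[-0.03, 0, 0.005], 0], [[-0.06, 0, 0.008], 0], [[-0.09, 0, 0.012], 0], [[-0.12, 0, 0.015], 0], [[-0.15, 0, 0.018], 0], [[-0.18, 0, 0.021], 0], [[-0.205, 0, 0.024], 0], [[-0.217, 0, 0.024], 0], [[-0.221, 0, 0.024], 0], [[-0.221, 0, 0.024], 0], [[-0.221, 0.01, 0.024], 0], [[-0.221, 0.03, 0.024], 0], [[-0.221, 0.055, 0.024], 0], [[-0.221, 0.08, 0.024], 0], [[-0.221, 0.1, 0.024], 0], [[-0.221, 0.115, 0.024], 0], [[-0.221, 0.122, 0.024], 0], [[-0.221, 0.123, 0.024], 0], [[-0.221, 0.123, 0.024], 0]])

```text
time_s: 10.62
tcp_pos: [0.4657, -0.1682, 0.1256]
eef_rot: [-90.0, 0.0, 98.5]
contact_force: [0.2, -0.6, -1.3]
gripper_width: 0.0434
```

Run:
```python
from h import *
go(.4659,-.1676,.115,98.5)
c=capture("scene"); cv2.imwrite("pics/s3.png",cv2.resize(c["pixels"][120:260,120:300],None,fx=4,fy=4))
```

```text
t 10.62 pos [ 0.4657 -0.1682  0.1256] rot [-9.004e+01  1.000e-02  9.850e+01] F [ 0.2 -0.6 -1.3] grip 0.0434
shift [ 0.0006  0.0106 -0.0003] turn -0.0
```

View pics/s3.png

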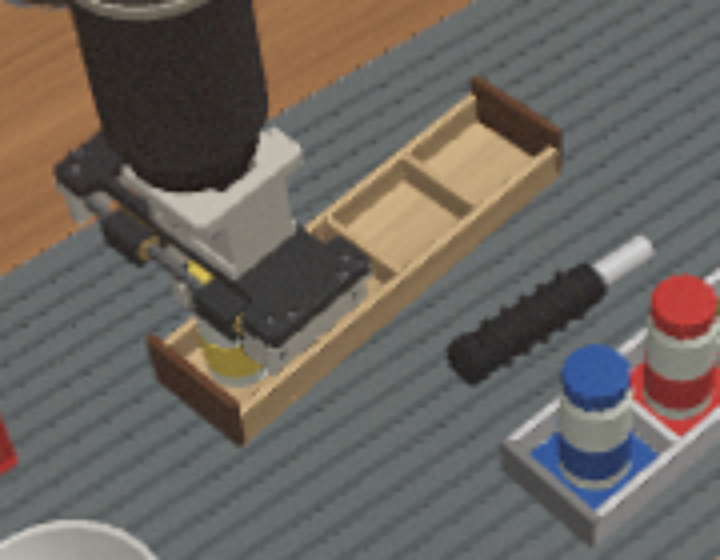

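The yellow jar sits over the right-end compartment, around crop (235,360). I'll lower it until it touches.

Call:
apply_moves(rows=[[[0, 0.003, 0], 0], [[0, 0.006, 0], 0], [[0, 0.008, 0], 0], [[0, 0.009, 0], 0], [[0, 0.01, 0], 0], [[0, 0.011, 0], 0], [[0, 0.011, 0], 0], [[0, 0.011, 0], 0]])

```text
time_s: 11.68
tcp_pos: [0.4654, -0.1684, 0.1142]
eef_rot: [-90.0, 0.0, 98.5]
contact_force: [-0.6, -0.2, -1.5]
gripper_width: 0.0437
```

Call:
apply_moves(rows=[[[0, 0.0005, 0], 0], [[0, 0.001, 0], 0], [[0, 0.0015, 0], 0], [[0, 0.0015, 0], 0]])

```text
time_s: 12.18
tcp_pos: [0.4654, -0.1684, 0.1139]
eef_rot: [-90.0, 0.0, 98.5]
contact_force: [-5.2, 2.2, 14.2]
gripper_width: 0.0437
```

Call:
apply_moves(rows=[[[0, -0.0005, 0], 0], [[0, -0.0005, 0], 0], [[0, -0.0005, 0], 0], [[0, -0.0005, 0], 0], [[0, -0.0005, 0], 0], [[0, -0.0005, 0], 0], [[0, -0.0005, 0], 0]], gripper=0.85)

```text
time_s: 13.05
tcp_pos: [0.4653, -0.1683, 0.1131]
eef_rot: [-90.0, -0.0, 98.5]
contact_force: [-0.3, -0.1, 0.5]
gripper_width: 0.0745
```

Call:
apply_moves(rows=[[[0, -0.01, 0], 0], [[0, -0.03, 0], 0], [[0, -0.06, 0], 0], [[0, -0.09, 0], 0], [[0, -0.12, 0], 0], [[0, -0.135, 0], 0], [[0, -0.14, 0], 0], [[0, -0.14, 0], 0]], gripper=1)

```text
time_s: 14.05
tcp_pos: [0.4651, -0.1683, 0.2526]
eef_rot: [-90.0, -0.0, 98.5]
contact_force: [-0.3, -0.0, 0.4]
gripper_width: 0.0877
```

```bash
sed -i 's/^CAD=.*/CAD=(.4495,-.0578,8.5)/' h.py
python3 - <<'E'
from h import *
go(.654,.105,.254,94.3)
c=capture("scene"); cv2.imwrite("pics/s4.png",cv2.resize(c["pixels"][120:260,120:300],None,fx=4,fy=4))
for y in(.111,.037,-.037,-.111): print(np.round(slot(y),4))
E
```

```text
t 14.05 pos [ 0.4651 -0.1683  0.2526] rot [-8.996e+01 -2.000e-02  9.847e+01] F [-0.3 -0.   0.4] grip 0.0877
shift [ 0.2425 -0.0014 -0.2271] turn 4.17
[0.4331 0.052 ]
[ 0.444  -0.0212]
[ 0.455  -0.0944]
[ 0.4659 -0.1676]
```

View pics/s4.png

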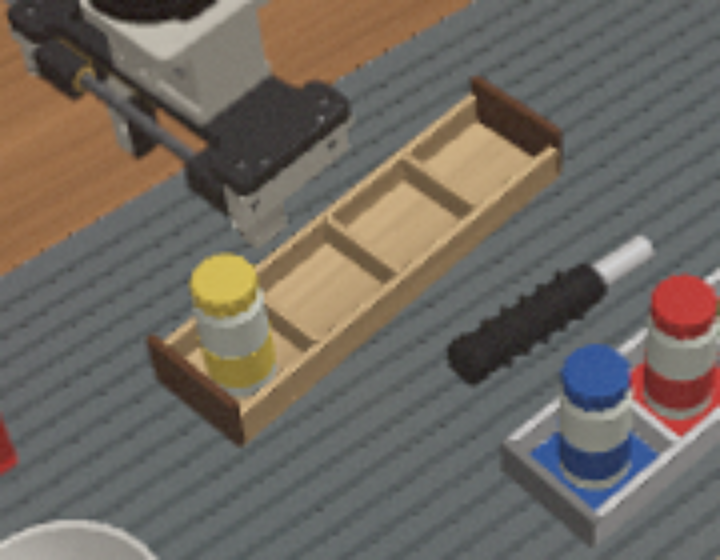

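Call:
apply_moves(rows=[[[0.01, 0, -0.01], 0], [[0.035, 0, -0.033], 0.5], [[0.065, 0, -0.061], 1], [[0.095, 0, -0.089], 1.5], [[0.125, 0, -0.117], 2], [[0.155, 0, -0.145], 2.5], [[0.185, 0, -0.173], 3], [[0.21, 0, -0.197], 3.5], [[0.23, 0, -0.215], 4], [[0.24, 0, -0.225], 4.2], [[0.2425, 0, -0.227], 4.2], [[0.2425, 0, -0.227], 4.2], [[0.2425, 0.01, -0.227], 4.2], [[0.2425, 0.03, -0.227], 4.2], [[0.2425, 0.05, -0.227], 4.2], [[0.2425, 0.065, -0.227], 4.2], [[0.2425, 0.07, -0.227], 4.2], [[0.2425, 0.07, -0.227], 4.2]])

```text
time_s: 16.35
tcp_pos: [0.6542, 0.1048, 0.1831]
eef_rot: [-90.0, 0.0, 94.3]
contact_force: [-0.1, -0.5, 0.3]
gripper_width: 0.0879
```

Run:
```python
from h import *
go(.654,.105,.118,94.3)
```

```text
t 16.35 pos [0.6542 0.1048 0.1831] rot [-8.999e+01  1.000e-02  9.427e+01] F [-0.1 -0.5  0.3] grip 0.0879
shift [0.0002 0.0651 0.0002] turn -0.03
```

Call:
apply_moves(rows=[[[0, 0.015, 0], 0], [[0, 0.035, 0], 0], [[0, 0.052, 0], 0], [[0, 0.062, 0], 0], [[0, 0.065, 0], 0], [[0, 0.065, 0], 0], [[0, 0.065, 0], 0]])

```text
time_s: 17.23
tcp_pos: [0.6545, 0.1051, 0.1188]
eef_rot: [-90.1, -0.0, 94.3]
contact_force: [0.5, -0.0, 0.1]
gripper_width: 0.0875
```

Call:
apply_moves(rows=[[[0, 0, 0], 0], [[0, 0, 0], 0], [[0, 0, 0], 0], [[0, 0, 0], 0], [[0, 0, 0], 0], [[0, 0, 0], 0], [[0, 0, 0], 0], [[0, 0, 0], 0], [[0, 0, 0], 0]], gripper=0.3)

```text
time_s: 18.35
tcp_pos: [0.6541, 0.1049, 0.1181]
eef_rot: [-90.0, 0.0, 94.3]
contact_force: [-0.3, -0.1, 0.4]
gripper_width: 0.0434
```

Call:
apply_moves(rows=[[[0, -0.005, 0], 0], [[0, -0.015, 0], 0], [[0, -0.03, 0], 0], [[0, -0.05, 0], 0], [[0, -0.07, 0], 0], [[0, -0.09, 0], 0], [[0, -0.11, 0], 0], [[0, -0.125, 0], 0], [[0, -0.13, 0], 0], [[0, -0.13, 0], 0], [[0, -0.13, 0], 0]])

```text
time_s: 19.73
tcp_pos: [0.6538, 0.1048, 0.2472]
eef_rot: [-89.9, 0.0, 94.3]
contact_force: [0.2, -0.7, -1.8]
gripper_width: 0.0437
```

Run:
```python
from h import *
go(.455,-.0944,.248,98.5)
c=capture("scene"); cv2.imwrite("pics/s5.png",c["pixels"])
```

```text
t 19.73 pos [0.6538 0.1048 0.2472] rot [-8.992e+01  2.000e-02  9.426e+01] F [ 0.2 -0.7 -1.8] grip 0.0437
shift [-0.1839 -0.0004  0.213 ] turn -4.24
```

View pics/s5.png

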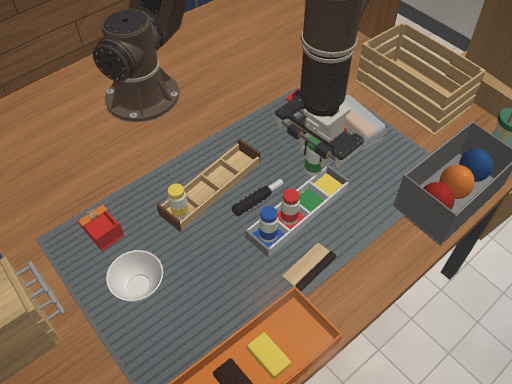

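Green is held clear of the rack and upright, at about (313,155). Next it goes to slot −37.

Call:
apply_moves(rows=[[[-0.008, 0, 0.009], 0], [[-0.025, 0, 0.029], -0.5], [[-0.045, 0, 0.052], -1], [[-0.066, 0, 0.076], -1.5], [[-0.088, 0, 0.102], -2], [[-0.11, 0, 0.127], -2.5], [[-0.131, 0, 0.152], -3], [[-0.152, 0, 0.176], -3.5], [[-0.17, 0, 0.197], -4], [[-0.18, 0, 0.209], -4.2], [[-0.184, 0, 0.213], -4.2], [[-0.184, 0, 0.213], -4.2], [[-0.184, 0.01, 0.213], -4.2], [[-0.184, 0.03, 0.213], -4.2], [[-0.184, 0.055, 0.213], -4.2], [[-0.184, 0.08, 0.213], -4.2], [[-0.184, 0.1, 0.213], -4.2], [[-0.184, 0.115, 0.213], -4.2], [[-0.184, 0.123, 0.213], -4.2], [[-0.184, 0.123, 0.213], -4.2]])

```text
time_s: 22.28
tcp_pos: [0.4553, -0.0942, 0.1244]
eef_rot: [-89.9, 0.0, 98.5]
contact_force: [-0.1, 0.8, -1.2]
gripper_width: 0.0436
```

Run:
```python
from h import *
go(.455,-.0944,.1142,98.5)
```

```text
t 22.27 pos [ 0.4553 -0.0942  0.1244] rot [-8.991e+01  1.000e-02  9.849e+01] F [-0.1  0.8 -1.2] grip 0.0436
shift [-0.0001  0.0102  0.0003] turn -0.01
```

Call:
apply_moves(rows=[[[0, 0.003, 0], 0], [[0, 0.006, 0], 0], [[0, 0.008, 0], 0], [[0, 0.009, 0], 0], [[0, 0.01, 0], 0], [[0, 0.0105, 0], 0], [[0, 0.0105, 0], 0], [[0, 0.0105, 0], 0]])

```text
time_s: 23.28
tcp_pos: [0.4555, -0.0944, 0.1147]
eef_rot: [-90.0, -0.0, 98.5]
contact_force: [0.6, 0.1, -1.3]
gripper_width: 0.0435
```

Call:
apply_moves(rows=[[[0, 0.0005, 0], 0], [[0, 0.001, 0], 0], [[0, 0.0012, 0], 0], [[0, 0.0012, 0], 0]])

```text
time_s: 23.78
tcp_pos: [0.4555, -0.0945, 0.114]
eef_rot: [-90.0, 0.0, 98.5]
contact_force: [-2.1, 0.6, 6.3]
gripper_width: 0.0438
```

Call:
apply_moves(rows=[[[0, 0, 0], 0], [[0, 0, 0], 0], [[0, 0, 0], 0], [[0, 0, 0], 0], [[0, 0, 0], 0], [[0, 0, 0], 0], [[0, 0, 0], 0]], gripper=0.85)

```text
time_s: 24.65
tcp_pos: [0.4555, -0.0944, 0.1135]
eef_rot: [-90.0, 0.0, 98.5]
contact_force: [-0.3, -0.1, 0.1]
gripper_width: 0.0744
```

Call:
apply_moves(rows=[[[0, -0.01, 0], 0], [[0, -0.03, 0], 0], [[0, -0.06, 0], 0], [[0, -0.09, 0], 0], [[0, -0.12, 0], 0], [[0, -0.135, 0], 0], [[0, -0.14, 0], 0], [[0, -0.14, 0], 0]], gripper=1)

```text
time_s: 25.65
tcp_pos: [0.4551, -0.0944, 0.2529]
eef_rot: [-90.0, -0.0, 98.5]
contact_force: [-1.2, 0.0, 0.4]
gripper_width: 0.0873
```

Run:
```python
from h import *
go(.6595,.0315,.254,94.3)
c=capture("scene"); cv2.imwrite("pics/s6.png",cv2.resize(c["pixels"][120:260,120:300],None,fx=4,fy=4))
```

```text
t 25.65 pos [ 0.4551 -0.0944  0.2529] rot [-8.996e+01 -1.000e-02  9.846e+01] F [-1.2  0.   0.4] grip 0.0873
shift [ 0.0945 -0.0012 -0.2207] turn 4.16
```

View pics/s6.png

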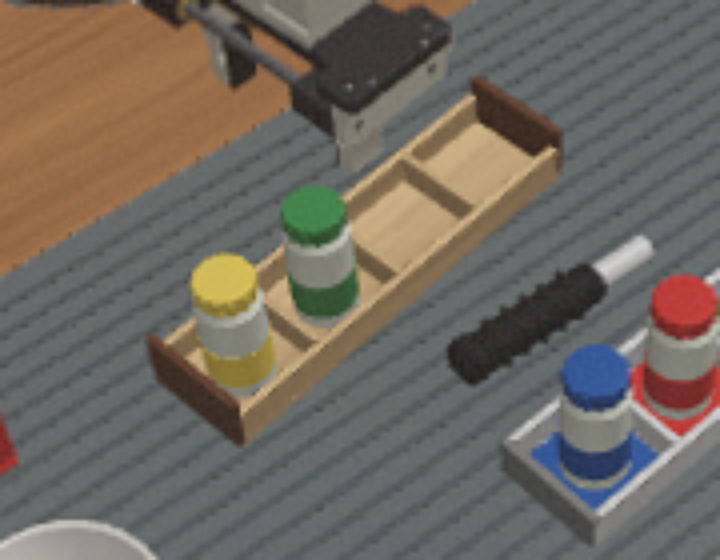

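Yellow and green are standing in the two right-hand slots. Red is next.

Call:
apply_moves(rows=[[[0.005, 0, -0.012], 0], [[0.015, 0, -0.035], 0.5], [[0.028, 0, -0.065], 1], [[0.041, 0, -0.096], 1.5], [[0.054, 0, -0.126], 2], [[0.067, 0, -0.156], 2.5], [[0.08, 0, -0.186], 3.2], [[0.09, 0, -0.21], 4], [[0.0945, 0, -0.221], 4.2], [[0.0945, 0, -0.221], 4.2], [[0.0945, 0, -0.221], 4.2], [[0.0945, 0.01, -0.221], 4.2], [[0.0945, 0.03, -0.221], 4.2], [[0.0945, 0.05, -0.221], 4.2], [[0.0945, 0.065, -0.221], 4.2], [[0.0945, 0.07, -0.221], 4.2], [[0.0945, 0.07, -0.221], 4.2]])

```text
time_s: 27.82
tcp_pos: [0.6601, 0.0315, 0.1835]
eef_rot: [-90.0, 0.0, 94.3]
contact_force: [-0.3, 0.4, 0.0]
gripper_width: 0.0877
```

Run:
```python
from h import *
go(.6595,.0315,.118,94.3)
```

```text
t 27.82 pos [0.6601 0.0315 0.1835] rot [-9.000e+01  1.000e-02  9.427e+01] F [-0.3  0.4  0. ] grip 0.0877
shift [0.0001 0.0655 0.0006] turn -0.03
```

Call:
apply_moves(rows=[[[0, 0.015, 0], 0], [[0, 0.035, 0], 0], [[0, 0.052, 0], 0], [[0, 0.062, 0], 0], [[0, 0.065, 0], 0], [[0, 0.065, 0], 0], [[0, 0.065, 0], 0]])

```text
time_s: 28.7
tcp_pos: [0.6605, 0.0317, 0.1192]
eef_rot: [-90.1, -0.0, 94.3]
contact_force: [0.7, 0.6, -0.5]
gripper_width: 0.0877
```

Call:
apply_moves(rows=[[[0, 0, 0], 0], [[0, 0, 0], 0], [[0, 0, 0], 0], [[0, 0, 0], 0], [[0, 0, 0], 0], [[0, 0, 0], 0], [[0, 0, 0], 0], [[0, 0, 0], 0], [[0, 0, 0], 0]], gripper=0.3)

```text
time_s: 29.82
tcp_pos: [0.66, 0.0316, 0.1184]
eef_rot: [-90.0, 0.0, 94.3]
contact_force: [-0.0, -1.3, 0.6]
gripper_width: 0.0437
```

Call:
apply_moves(rows=[[[0, -0.005, 0], 0], [[0, -0.015, 0], 0], [[0, -0.03, 0], 0], [[0, -0.05, 0], 0], [[0, -0.07, 0], 0], [[0, -0.09, 0], 0], [[0, -0.11, 0], 0], [[0, -0.125, 0], 0], [[0, -0.13, 0], 0], [[0, -0.13, 0], 0], [[0, -0.13, 0], 0]])

```text
time_s: 31.2
tcp_pos: [0.6597, 0.0316, 0.2475]
eef_rot: [-89.9, 0.0, 94.3]
contact_force: [0.0, 0.2, -1.2]
gripper_width: 0.0437
```

Run:
```python
from h import *
go(.444,-.0212,.248,98.5)
c=capture("scene"); cv2.imwrite("pics/s7.png",c["pixels"])
```

```text
t 31.2 pos [0.6597 0.0316 0.2475] rot [-8.992e+01  1.000e-02  9.427e+01] F [ 0.   0.2 -1.2] grip 0.0437
shift [-3.660e-02 -1.000e-04  2.191e-01] turn -4.23
```

View pics/s7.png

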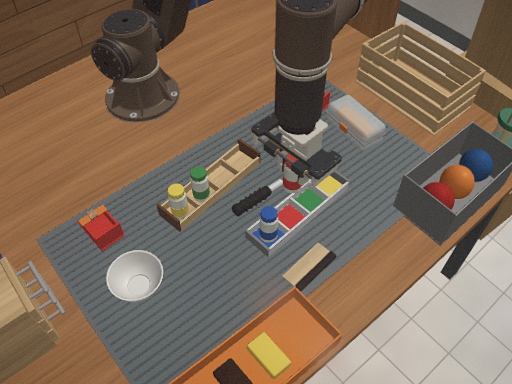

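Red is held at about (291,172). It goes to slot +37.

Call:
apply_moves(rows=[[[-0.002, 0, 0.01], 0], [[-0.005, 0, 0.03], -0.5], [[-0.009, 0, 0.055], -1], [[-0.013, 0, 0.08], -1.5], [[-0.017, 0, 0.105], -2], [[-0.022, 0, 0.13], -2.5], [[-0.026, 0, 0.156], -3], [[-0.03, 0, 0.18], -3.5], [[-0.034, 0, 0.203], -4], [[-0.036, 0, 0.215], -4.2], [[-0.0365, 0, 0.219], -4.2], [[-0.0365, 0, 0.219], -4.2], [[-0.0365, 0.01, 0.219], -4.2], [[-0.0365, 0.03, 0.219], -4.2], [[-0.0365, 0.055, 0.219], -4.2], [[-0.0365, 0.08, 0.219], -4.2], [[-0.0365, 0.1, 0.219], -4.2], [[-0.0365, 0.115, 0.219], -4.2], [[-0.0365, 0.123, 0.219], -4.2], [[-0.0365, 0.123, 0.219], -4.2]])

```text
time_s: 33.75
tcp_pos: [0.4443, -0.0212, 0.1247]
eef_rot: [-89.9, 0.0, 98.5]
contact_force: [-0.3, 0.4, -1.7]
gripper_width: 0.0435
```

Run:
```python
from h import *
go(.444,-.0212,.1142,98.5)
```

```text
t 33.75 pos [ 0.4443 -0.0212  0.1247] rot [-8.991e+01  2.000e-02  9.847e+01] F [-0.3  0.4 -1.7] grip 0.0435
shift [0.     0.0105 0.0003] turn -0.03
```

Call:
apply_moves(rows=[[[0, 0.003, 0], 0], [[0, 0.006, 0], 0], [[0, 0.008, 0], 0], [[0, 0.009, 0], 0], [[0, 0.01, 0], 0], [[0, 0.0105, 0], 0], [[0, 0.0105, 0], 0], [[0, 0.0105, 0], 0]])

```text
time_s: 34.75
tcp_pos: [0.4445, -0.0211, 0.115]
eef_rot: [-90.0, -0.0, 98.5]
contact_force: [0.4, -0.6, -2.0]
gripper_width: 0.0435
```

Call:
apply_moves(rows=[[[0, 0.0005, 0], 0], [[0, 0.001, 0], 0], [[0, 0.0014, 0], 0], [[0, 0.0014, 0], 0]])

```text
time_s: 35.25
tcp_pos: [0.4445, -0.0211, 0.1142]
eef_rot: [-90.0, 0.0, 98.5]
contact_force: [-3.0, 0.6, 10.0]
gripper_width: 0.0437
```

Call:
apply_moves(rows=[[[0, 0, 0], 0], [[0, 0, 0], 0], [[0, 0, 0], 0], [[0, 0, 0], 0], [[0, 0, 0], 0], [[0, 0, 0], 0], [[0, 0, 0], 0]], gripper=0.85)

```text
time_s: 36.12
tcp_pos: [0.4444, -0.0211, 0.1136]
eef_rot: [-90.0, 0.0, 98.5]
contact_force: [1.0, 0.5, 1.2]
gripper_width: 0.0744
```

Call:
apply_moves(rows=[[[0, -0.01, 0], 0], [[0, -0.03, 0], 0], [[0, -0.06, 0], 0], [[0, -0.09, 0], 0], [[0, -0.12, 0], 0], [[0, -0.135, 0], 0], [[0, -0.14, 0], 0], [[0, -0.14, 0], 0]], gripper=1)

```text
time_s: 37.12
tcp_pos: [0.4443, -0.0211, 0.2537]
eef_rot: [-90.0, -0.0, 98.5]
contact_force: [-0.9, 0.3, -1.1]
gripper_width: 0.0877
```

Run:
```python
from h import *
go(.6645,-.042,.254,94.3)
c=capture("scene"); cv2.imwrite("pics/s8.png",cv2.resize(c["pixels"][120:260,120:300],None,fx=4,fy=4))
```

```text
t 37.12 pos [ 0.4443 -0.0211  0.2537] rot [-9.002e+01 -1.000e-02  9.847e+01] F [-0.9  0.3 -1.1] grip 0.0877
shift [-0.0531 -0.0003 -0.2148] turn 4.17
```

View pics/s8.png

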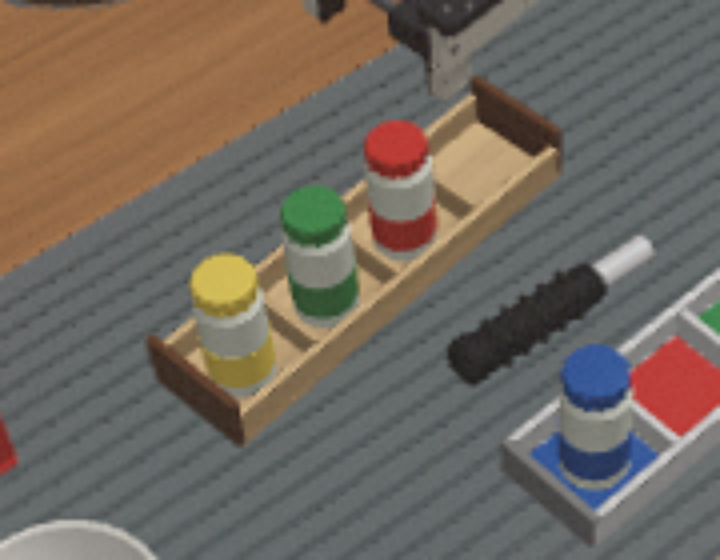

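Three jars are placed and upright. Blue is last.

Call:
apply_moves(rows=[[[-0.003, 0, -0.012], 0], [[-0.009, 0, -0.035], 0.5], [[-0.016, 0, -0.065], 1], [[-0.024, 0, -0.096], 1.5], [[-0.031, 0, -0.126], 2], [[-0.039, 0, -0.156], 2.5], [[-0.046, 0, -0.186], 3.2], [[-0.051, 0, -0.206], 4], [[-0.053, 0, -0.2145], 4.2], [[-0.053, 0, -0.2145], 4.2], [[-0.053, 0, -0.2145], 4.2], [[-0.053, 0.01, -0.2145], 4.2], [[-0.053, 0.03, -0.2145], 4.2], [[-0.053, 0.05, -0.2145], 4.2], [[-0.053, 0.065, -0.2145], 4.2], [[-0.053, 0.07, -0.2145], 4.2], [[-0.053, 0.07, -0.2145], 4.2]])

```text
time_s: 39.3
tcp_pos: [0.6644, -0.0419, 0.1836]
eef_rot: [-90.0, 0.0, 94.3]
contact_force: [-0.3, -0.8, -0.0]
gripper_width: 0.0875
```

Run:
```python
from h import *
go(.6645,-.042,.118,94.3)
```

```text
t 39.3 pos [ 0.6644 -0.0419  0.1836] rot [-8.999e+01  1.000e-02  9.429e+01] F [-0.3 -0.8 -0. ] grip 0.0875
shift [-0.0001  0.0656 -0.0001] turn -0.01
```

Call:
apply_moves(rows=[[[0, 0.015, 0], 0], [[0, 0.035, 0], 0], [[0, 0.052, 0], 0], [[0, 0.062, 0], 0], [[0, 0.065, 0], 0], [[0, 0.065, 0], 0], [[0, 0.065, 0], 0]])

```text
time_s: 40.17
tcp_pos: [0.6648, -0.0418, 0.1193]
eef_rot: [-90.1, -0.0, 94.3]
contact_force: [-0.6, 1.0, 0.3]
gripper_width: 0.0881
```

Call:
apply_moves(rows=[[[0, 0, 0], 0], [[0, 0, 0], 0], [[0, 0, 0], 0], [[0, 0, 0], 0], [[0, 0, 0], 0], [[0, 0, 0], 0], [[0, 0, 0], 0], [[0, 0, 0], 0], [[0, 0, 0], 0]], gripper=0.3)

```text
time_s: 41.3
tcp_pos: [0.6644, -0.0419, 0.1186]
eef_rot: [-90.0, 0.0, 94.3]
contact_force: [0.3, 0.5, 0.1]
gripper_width: 0.0434
```

Call:
apply_moves(rows=[[[0, -0.005, 0], 0], [[0, -0.015, 0], 0], [[0, -0.03, 0], 0], [[0, -0.05, 0], 0], [[0, -0.07, 0], 0], [[0, -0.09, 0], 0], [[0, -0.11, 0], 0], [[0, -0.125, 0], 0], [[0, -0.13, 0], 0], [[0, -0.13, 0], 0], [[0, -0.13, 0], 0]])

```text
time_s: 42.68
tcp_pos: [0.664, -0.0419, 0.2476]
eef_rot: [-89.9, 0.0, 94.3]
contact_force: [-0.7, 0.3, -0.1]
gripper_width: 0.0433
```

Run:
```python
from h import *
go(.4331,.052,.248,98.5)
c=capture("scene"); cv2.imwrite("pics/s9.png",c["pixels"])
```

```text
t 42.67 pos [ 0.664  -0.0419  0.2476] rot [-89.91   0.    94.27] F [-0.7  0.3 -0.1] grip 0.0433
shift [ 0.1108 -0.      0.2233] turn -4.23
```

View pics/s9.png

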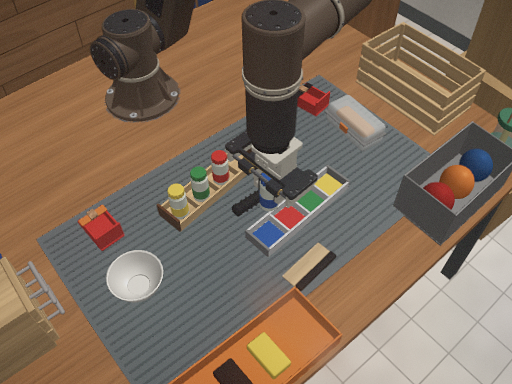

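Blue is held at about (267,190). It goes to slot +111.

Call:
apply_moves(rows=[[[0.005, 0, 0.01], 0], [[0.015, 0, 0.03], -0.5], [[0.027, 0, 0.055], -1], [[0.04, 0, 0.08], -1.5], [[0.053, 0, 0.107], -2], [[0.066, 0, 0.133], -2.5], [[0.079, 0, 0.16], -3], [[0.092, 0, 0.185], -3.5], [[0.103, 0, 0.207], -4], [[0.109, 0, 0.219], -4.2], [[0.111, 0, 0.223], -4.2], [[0.111, 0, 0.223], -4.2], [[0.111, 0.01, 0.223], -4.2], [[0.111, 0.03, 0.223], -4.2], [[0.111, 0.055, 0.223], -4.2], [[0.111, 0.08, 0.223], -4.2], [[0.111, 0.1, 0.223], -4.2], [[0.111, 0.115, 0.223], -4.2], [[0.111, 0.123, 0.223], -4.2], [[0.111, 0.123, 0.223], -4.2]])

```text
time_s: 45.22
tcp_pos: [0.4336, 0.0518, 0.1248]
eef_rot: [-89.9, 0.0, 98.5]
contact_force: [0.3, 0.6, -1.4]
gripper_width: 0.0435
```

Run:
```python
from h import *
go(.4331,.052,.1142,98.5)
```

```text
t 45.23 pos [0.4336 0.0518 0.1248] rot [-8.991e+01  4.000e-02  9.845e+01] F [ 0.3  0.6 -1.4] grip 0.0435
shift [0.0003 0.0106 0.0005] turn -0.05
```

Call:
apply_moves(rows=[[[0, 0.003, 0], 0], [[0, 0.006, 0], 0], [[0, 0.008, 0], 0], [[0, 0.009, 0], 0], [[0, 0.01, 0], 0], [[0, 0.0105, 0], 0], [[0, 0.0105, 0], 0], [[0, 0.0105, 0], 0]])

```text
time_s: 46.22
tcp_pos: [0.4338, 0.0522, 0.1151]
eef_rot: [-90.0, -0.0, 98.5]
contact_force: [-0.1, -0.2, -1.7]
gripper_width: 0.0434
```

Call:
apply_moves(rows=[[[0, 0.0005, 0], 0], [[0, 0.001, 0], 0], [[0, 0.0014, 0], 0], [[0, 0.0014, 0], 0]])

```text
time_s: 46.72
tcp_pos: [0.4338, 0.0522, 0.1144]
eef_rot: [-90.0, 0.0, 98.5]
contact_force: [-4.7, 0.2, 10.6]
gripper_width: 0.0436
```

Call:
apply_moves(rows=[[[0, 0, 0], 0], [[0, 0, 0], 0], [[0, 0, 0], 0], [[0, 0, 0], 0], [[0, 0, 0], 0], [[0, 0, 0], 0], [[0, 0, 0], 0]], gripper=0.85)

```text
time_s: 47.6
tcp_pos: [0.4337, 0.0521, 0.1136]
eef_rot: [-90.0, 0.0, 98.5]
contact_force: [0.2, -0.2, -0.1]
gripper_width: 0.0745
```

Call:
apply_moves(rows=[[[0, -0.01, 0], 0], [[0, -0.03, 0], 0], [[0, -0.06, 0], 0], [[0, -0.09, 0], 0], [[0, -0.12, 0], 0], [[0, -0.14, 0], 0], [[0.02, -0.155, 0], 0], [[0.06, -0.16, 0], 0], [[0.11, -0.16, 0], 0], [[0.16, -0.16, 0], 0], [[0.2, -0.16, 0], 0], [[0.2, -0.16, 0], 0], [[0.2, -0.16, 0], 0], [[0.2, -0.16, 0], 0], [[0.2, -0.16, 0], 0]], gripper=1)

```text
time_s: 49.48
tcp_pos: [0.4044, 0.2492, 0.2739]
eef_rot: [-90.0, -0.0, 98.4]
contact_force: [0.4, -0.6, 0.1]
gripper_width: 0.0881
```

Run:
```python
from h import *
a=np.radians(8.5)
for n in("top","scene","wrist"):
    c,W=(wcloud() if n=="wrist" else cloud(n)); cv2.imwrite(f"pics/end_{n}.png",c["pixels"]); X,Y,Z=np.moveaxis(W,2,0)
    print(n)
    for k,m in masks(c["pixels"]).items():
        q=W[m&(Z>.085)&(Z<.125)&(X>.35)&(X<.55)&(abs(Y)<.3)]
        if len(q)<20: print(k,len(q));continue
        q=q[q[:,2]>np.percentile(q[:,2],80)-.004]
        e=np.array(cv2.minEnclosingCircle((q[:,:2]*1000).astype(np.float32))[0])/1000
        d=e-np.array(CAD[:2]); print(k,len(q),"caddy xy",round(d@[np.cos(a),np.sin(a)],4),round(d@[-np.sin(a),np.cos(a)],4),"top z",np.median(q[:,2]).round(4))
    if n!="wrist":
        b=W[(X>.45)&(X<.7)&(Y<-.25)&(Y>-.5)&(Z>.05)&(Z<.07)]; print("bowl",cv2.minEnclosingCircle((b[:,:2]*1000).astype(np.float32)))
```

```text
top
red 238 caddy xy 0.0003 0.0387 top z 0.1062
yellow 237 caddy xy -0.0003 -0.1097 top z 0.1064
green 221 caddy xy 0.0003 -0.035 top z 0.1064
blue 231 caddy xy 0.0001 0.1117 top z 0.106
bowl ((573.3594360351562, -360.37506103515625), 66.06941986083984)
scene
red 139 caddy xy 0.0013 0.0367 top z 0.1049
yellow 160 caddy xy 0.0019 -0.1106 top z 0.1049
green 4
blue 112 caddy xy 0.0024 0.111 top z 0.1055
bowl ((572.8128051757812, -359.7857971191406), 65.68950653076172)
wrist
red 0
yellow 0
green 0
blue 0
```

View pics/end_scene.png

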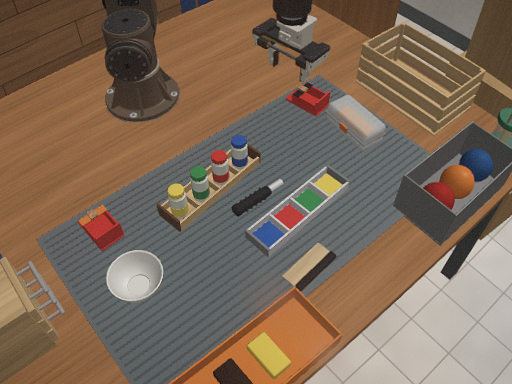

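View pics/end_top.png

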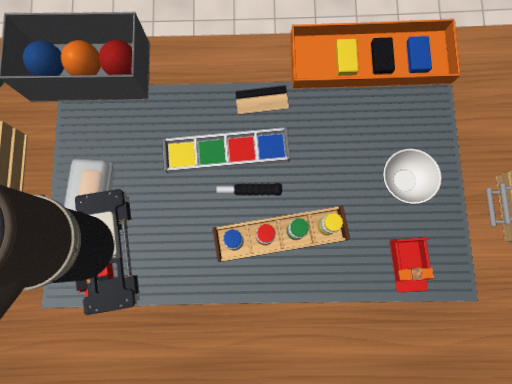

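```bash
python3 -c "
from plant import *
print(close_job())"
```

```text
the job is handed in; nothing more can be done
None
```

All four jars are in the caddy in reverse order, and I've handed the job in. The rack ran yellow, green, red, blue from the left; the caddy now runs blue, red, green, yellow.

- **Position:** the top camera puts each jar within about 2 mm of its compartment centre. All cap tops read 0.106 m, so all four are upright on the floor. I moved the red jar no further once it was down, and the same goes for the others.
- **Second camera:** the scene view agreed within about 3 mm for red, yellow and blue. Its automatic check found too few green pixels to measure, but that picture shows the green jar standing in its compartment.
- **Wrist camera:** it was facing away from the caddy at the end, so it gave no check.
- **Bowl:** it stayed within 1 mm of its starting place.
- **Arm:** it finished at about 49 s, raised with an open gripper and touching nothing. The highest force I read while setting a jar down was about 15 N.

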